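# Lock down the label dispenser's sprung roller bracket with the blade key

## Task

The label dispenser's rollers have been cleaned and its sprung roller bracket still stands up. Take the blade key from the tool stand, push the bracket all the way down with the blade in the slot of its lock, and while it is down turn the lock a quarter turn clockwise until it seats. Then stand the key upright in a pocket of the tool stand again; work the dispenser only through the key, never with the gripper, and leave the hex driver and the biscuit packs where they are.

Things in the scene. Friction and masses are not known exactly. Their poses are not given: they have to be found in the camera images.
- label_dispenser: Label dispenser, fixed to the table: grey base 232 x 124 mm, 20 mm high; at its rear (+x) a 90 mm white label roll standing between two cheeks (its top 117 mm above the table), at its front (-x) the sprung grey roller bracket with the lock on its free end. Origin: centre of the underside; x points from the front to the roll, z up. To its right stands a fixed blue bag sealer, up to 250 mm high.
- bracket_pivot (a point): Middle of the bracket's pivot pin, 76 mm above the table, 5 mm in front of the dispenser's origin. The bracket turns about the dispenser's y axis through this point; its arm runs 115 mm forward (-x) and carries the lock's axis 90 mm from the pivot. With the bracket down, the slot's mouth is 10.5 mm above the pivot.
- roller_bracket (a joint): Angle of the sprung bracket (rad): 0 = pressed fully down, its roller on the platen (hard stop); 0.20 = raised, where two springs hold it. Pressing the lock down needs about 3 N when raised, 8 N when fully down. Let go unlocked, it springs up again. From 0.20 to 0 the lock comes down 18 mm and tilts level.
- cam_lock (a joint): Turn of the slotted lock in the bracket (rad), growing clockwise seen from above. -0.1 to 0.1 at the start: slot lies along the dispenser's y. pi/2 = seated against its stop, slot along the dispenser's x. Friction about 0.07 N m. A 44 x 9 mm cross bar on the lock's stem under the bracket, parallel to the slot, turns with it.
- lock_slot (a point): Centre of the slot's mouth, on the top face of the lock's round 47 mm steel head, 86.5 mm above the table when the bracket is down and about 105 mm when raised. x lies along the slot, z out of the head. The slot is 31 mm long, closed at its ends, 8 mm wide (12 mm at its bevelled mouth) and 10 mm deep. The key's blade has about 0.12 rad of turning play in it.
- blade_key: Blade key, 101 mm tall: flat black handle (46 mm wide along x, 14 mm thick along y, 61 to 101 mm above the tip), 27 mm collar (underside 50 mm above the tip), 12 mm shank, flat steel blade 26 mm wide (along x), 5 mm thick, its last 5 mm 3.5 mm thick. Origin: middle of the blade's tip; z up to the handle. Hangs by its collar in a pocket of the stand. 75 to 155 g.
- tool_stand: Wooden block, fixed to the table, 52 x 122 x 60 mm high, long along its y, with two open pockets. Origin: centre of the underside.
- pocket_a (a point): Centre of the mouth of one pocket, on the stand's top face 60 mm above the table, 31 mm to the -y side of its middle. The pocket is 16 mm wide along the stand's x, 36 mm long along its y and 56 mm deep. Tools hang in it by their collars, tips 10 mm above the table; the key goes in with its blade along the stand's y.
- pocket_b (a point): The same for the other pocket, on the +y side.
- hex_driver: Hex driver, 100 mm tall, with a round black 27 mm handle, hanging in the other pocket of the stand. Origin at its tip. To be left there.
- biscuits_low: Flat brown biscuit pack, 94 x 72 x 11 mm, lying near the front edge of the table to the left of the dispenser. Origin: centre of its underside. To be left alone.
- biscuits_side: Flat brown biscuit pack, 80 x 56 x 11 mm, lying near the front edge to the right of the dispenser. Origin: centre of its underside. To be left alone.
- channel_lips (a point): Middle of the gap (22 mm) between the two lips of the aluminium channel under the lock, at their top, 45.5 mm above the table. The lock's cross bar passes down between the lips only while unturned, and turns under them only while the bracket is down (below about 0.02 rad). Once turned and let go, the bracket rises 1.5 to 2 mm until the bar bears on the lips.
Not all that is in view belongs to the job. What is shaped like the blade_key but blue is not meant.

How it is judged:
On the way, in this order (a step that is already met when the one before it is completed fails the run):
1. the key is lifted out of the stand (height (world z) of blade_key above 0.055 m), for 0.1 s.
2. the bracket is pressed down with the key's blade in the slot, the lock not yet turned (value of joint roller_bracket below 0.02 rad and value of joint cam_lock below 0.5 rad and horizontal distance between blade_key and lock_slot below 0.008 m and z of blade_key in the frame of lock_slot below -0.003 m), for 0.1 s.
3. the lock is turned home with the blade in its slot (value of joint cam_lock above 1.45 rad and value of joint roller_bracket below 0.04 rad and horizontal distance between blade_key and lock_slot below 0.008 m and z of blade_key in the frame of lock_slot below -0.002 m), for 0.1 s.
At the end, for the whole second after the job is handed in: The lock is turned at least 1.45 rad (seated at 1.57) and holds the bracket down (below 0.04 rad); the key stands free and at rest in a pocket of the stand, its tip within 9 mm of the pocket's middle, fully in (tip 3 to 16 mm above the table) and within 0.15 rad of upright (value of joint cam_lock above 1.45 rad and value of joint roller_bracket below 0.04 rad and (horizontal distance between blade_key and pocket_a below 0.009 m or horizontal distance between blade_key and pocket_b below 0.009 m) and height (world z) of blade_key between 0.003 and 0.016 m and angle between blade_key's own z axis and vertical below 0.15 rad and linear speed of blade_key below 0.02 m/s); the robot touches nothing.
It fails at once if the gripper or arm pushes on the dispenser (contact force between any of the fingers, the arm and label_dispenser above 2 N).
It fails at once if the hex driver is taken out or knocked (distance of hex_driver from where it was at the start of the episode above 0.02 m or angle between hex_driver's own z axis and vertical above 0.25 rad).
It fails at once if a biscuit pack is moved (distance of any of biscuits_low, biscuits_side from where it was at the start of the episode above 0.02 m).
It also fails if it takes over 59 s, if anything falls off the work surface, if the arm or the gripper's body presses on something with over 40 N, if the wrist force passes 120 N, or if a joint passes its speed limit or range.

## Robot

A 6-joint arm with a two-finger parallel gripper is mounted at the origin on a cart in front of the work surface, level with it; the furniture and walls round the work are solid. World frame = base frame: x ahead of the robot, y to its left, z up, the work surface at z = 0. Lengths are in m, angles in rad, forces in N, time in s.
With the tool pointing down it reaches from about 0.35 to 0.85 m from the base axis. Payload 8.1 kg.
Tool frame: the origin (TCP) lies on the centre line of the jaws, within the pads' length; the fingertips stand 11 mm ahead of it and the grasp point (between the pads) lies 8 mm behind it (tip_reach is the z of the fingertips in the tool frame, in m); z points along the fingers, y is the direction in which the jaws open and shut (so a half turn about z gives the same grasp; the last joint's range is limited). The gripper opens to 93 mm and grips with 3 to 60 N. Pads are 15 mm wide; open, the fingers measure 128 mm over their backs; the gripper's body (75 mm by 188 mm) begins 65 mm behind the grasp point.
Start: joints at [1.162, 0.13, 1.488, -0, 1.523, -0.085], TCP at [0.191, 0.569, 0.23] pointing down, gripper open.
Joint ranges: [-2.96, 2.96], [-0.89, 2.26], [0.02, 2.5], [-1.34, 4.48], [0, 2.73], [-2.66, 2.66]. Speed limits (rad/s): [2.39, 2.39, 2.79, 3.14, 3.14, 3.14].

## Interface

Orientations are given as a rotation vector (axis times angle).
In Python, from plant import read_state, read_camera, camera_params, close_job, silhouettes, tip_of, tip_reach gives the robot as it stands.
- The arm moves only by the shell command python3 -m creep 'ROWS' [FORCE]. ROWS is JSON, a list of rows, each a list of 5 numbers: the shift along the tool's x, y, z in m, then the turn about the tool's z in rad, then the closure in counts, from 0 (fully open) to 255 (shut). In form: [[dx, dy, dz, twist, gripper], ...]. A call has 1 to 12 rows; each row shifts and turns the commanded pose from where the row before left it, along the tool's axes as they then stand; what a row does not reach is not made up. A row lasts 1/12 s, in which the tool goes at most 41.7 mm and 7.16 degrees, less where a joint would pass 70% of its speed; a pose out of reach is approached as far as the arm can. A call is refused whole if a number of a shift passes 0.0417 or a number of a turn 0.125, either way. A call with a gripper value outside its range is refused whole. The fingers move at their own pace and stop on an object; FORCE is the grip in N (left out, the last holds). Time passes only in rows, so rows that do not move let the fingers close. It gives the time, the measured TCP pose, the force and the opening at its end, in the units of the state.
- read_state(): the state, without advancing time (a new reading comes with each control period).
- read_camera(name): name is "scene" or "side" or "wrist"; returns the picture (480x640x3 uint8, red, green, blue); there is no depth.
- camera_params(name): a dict with "fov_y" (degrees; the focal length in pixels is half the picture's height over the tangent of half this angle, whatever the lens; pixels are square), "cx", "cy" (the principal point, pixels), "k1" (the pictures are not rectified: a ray, as slopes to the right and down, at radius r is drawn at 1 + k1 r^2 times it, then the intrinsics apply), "position" and "rotation" of the camera in the world. Camera axes: x right, y down, z forward; pixel columns grow to the right and rows downward; lengths in m; the calibration is good to about 2 mm. A picture is of the moment at which its call begins: read the wrist's pose just before it. camera_params takes no time and is no camera call; for the wrist camera it gives the pose at the moment of the call.
- close_job(): hands the job in, once; it reports no verdict.
Trained networks look in the newest picture that a camera, given by its name, has taken for a name from the list of things; names that differ only in an ending like _2 or _b are one class to them, and where a whole thing is asked for, a point or a joint stands for the part that bears it (a point fixed in the world has none). Each returns a list of dicts, best first, with "confidence" (0 to 1); they miss things now and then, are a little off and sometimes report something else, mostly with a low value. They report only what shows in the picture. A call takes as long as a camera call. They do not tell look-alikes from the thing itself.
- silhouettes(camera, query): "region" (480x640 bool, what is visible of it) and "pixel" ([column, row] in pixels, amid what is visible of it).
- tip_of(camera, query): "pixel" ([column, row] in pixels: a listed point, or the origin of a listed thing).
The state is a dict: "t": time; "q": joint angles; "dq": joint speeds; "joint_torque": joint torques, N m; "tool_pos": TCP position; "orientation": TCP orientation; "force": force on the tool from outside, world axes, zero at the start; "wrist_torque": the same for the moment, N m; "opening": finger opening in m.
Only numpy, scipy, OpenCV 4.12 (cv2) and the standard library are available. Lean on these libraries where they do the work, as an engineer would, in place of code of your own. Each camera call takes 0.05 s, during which the arm holds its last target.

## Working session

There is one attempt and no reset: what is moved stays moved. The work goes in short steps, Python scripts to look and compute and a shell command to move; the robot and the scene stay as the last step left them, time stands still between calls to the robot, and variables do not carry over. Pictures are saved under pics/ and viewed, and the job is handed in when it is done.

```bash
ls; mkdir -p pics; python3 - <<'E'
from plant import *
import cv2, json
s=read_state(); print({k:s[k] for k in('t','tool_pos','orientation','opening','force')}, tip_reach)
for n in('scene','side','wrist'):
    im=read_camera(n); cv2.imwrite(f'pics/a_{n}.png',im[:,:,::-1])
    p=camera_params(n); print(n,p)
E
```

```text
pics
{'t': 0.0, 'tool_pos': array([0.1906544 , 0.56831935, 0.22858493]), 'orientation': array([-5.06299815e-01, -3.10006141e+00,  2.79918506e-03]), 'opening': 0.09299212583806019, 'force': array([-0.11767366,  0.89635584,  0.04839524])} 0.011
scene {'fov_y': 52.03275440241435, 'cx': 319.0821977036256, 'cy': 239.42048400871028, 'k1': -0.12357650592951624, 'position': array([-0.06095247, -0.38079722,  0.83467141]), 'rotation': array([-2.2285111 ,  0.99169534, -0.40371211])}
side {'fov_y': 53.55698650135548, 'cx': 309.99308872529264, 'cy': 233.9672525127348, 'k1': 0.03280760646392501, 'position': array([0.04875922, 1.04575201, 0.54743007]), 'rotation': array([-0.47734709,  2.42056278, -1.53647746])}
wrist {'fov_y': 68.74949322063287, 'cx': 314.3933241331905, 'cy': 238.04316332040094, 'k1': -0.05502247396950314, 'position': array([0.1280409 , 0.58923096, 0.38524204]), 'rotation': array([2.38644075, 1.7179213 , 0.20249192])}
```

View pics/a_scene.png

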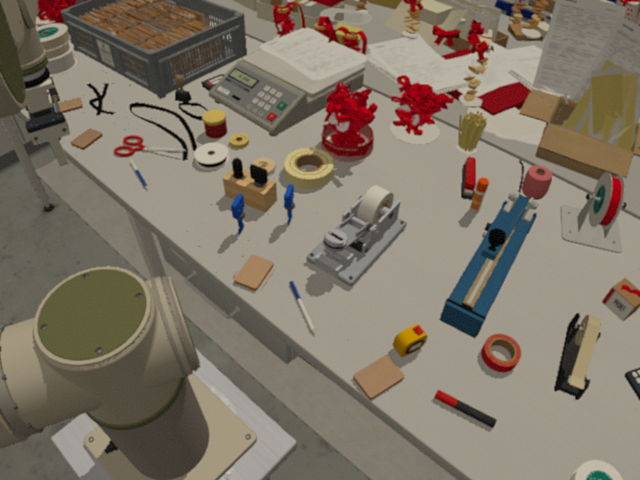

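View pics/a_side.png

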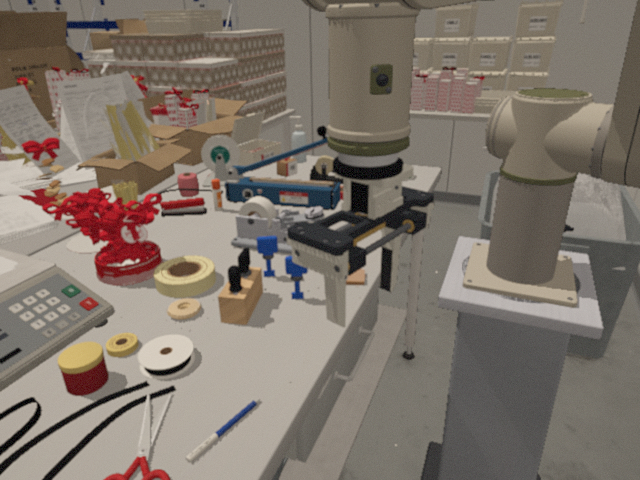

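View pics/a_wrist.png

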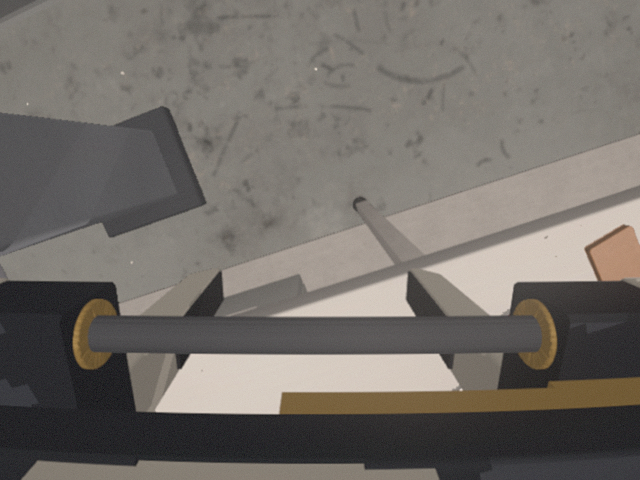

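The scene picture shows the wooden stand at about (250,188) with two black handles, at (241,167) and (258,173). Two blue look-alikes stand at (238,212) and (289,200). The dispenser is at (357,235) and its lock at about (337,240).

```bash
cat > h.py <<'E'
import numpy as np, cv2
from scipy.spatial.transform import Rotation as R
from scipy.optimize import least_squares
def cam(p):
    f=240/np.tan(np.radians(p['fov_y'])/2); return f
def proj(p,X):
    f=cam(p); c=R.from_rotvec(p['rotation']).inv().apply(np.atleast_2d(X)-p['position'])
    s=c[:,:2]/c[:,2:]; r2=(s**2).sum(1,keepdims=True); s=s*(1+p['k1']*r2)
    return s*f+[p['cx'],p['cy']]
def ray(p,px):
    f=cam(p); d=(np.array(px,float)-[p['cx'],p['cy']])/f; s=d.copy()
    for _ in range(30): s=d/(1+p['k1']*(s@s))
    v=R.from_rotvec(p['rotation']).apply([s[0],s[1],1]); return p['position'],v/np.linalg.norm(v)
def atz(p,px,z):
    o,v=ray(p,px); return o+v*(z-o[2])/v[2]
def tri(l):
    A=np.zeros((3,3));b=np.zeros(3)
    for p,px in l:
        o,v=ray(p,px); M=np.eye(3)-np.outer(v,v); A+=M;b+=M@o
    X=np.linalg.solve(A,b); return X,[np.round(proj(p,X)[0]-px,1) for p,px in l]
E
python3 - <<'E'
from plant import *
from h import *
P={n:camera_params(n) for n in('scene','side')}
for q in['blade_key','hex_driver','tool_stand','pocket_a','lock_slot','bracket_pivot','label_dispenser','channel_lips','biscuits_low']:
  for n in P:
    for d in tip_of(n,q)[:4]: print(q,n,np.round(d['pixel'],1),round(d['confidence'],2))
print(read_state()['t'])
a=cv2.imread('pics/a_scene.png')[130:290,190:420]; b=cv2.imread('pics/a_side.png')[180:340,200:390]
cv2.imwrite('pics/b1.png',cv2.resize(a,None,fx=3.4,fy=3.4,interpolation=2)); cv2.imwrite('pics/b2.png',cv2.resize(b,None,fx=3.5,fy=3.5,interpolation=2))
E
```

```text
blade_key scene [289.4 223. ] 0.73
blade_key scene [259.7 200.8] 0.62
blade_key side [294.7 299.5] 0.8
blade_key side [266.7 276.9] 0.64
tool_stand scene [251.7 199.2] 0.57
tool_stand side [242.5 301.9] 0.85
pocket_a scene [236.4 176.1] 0.68
pocket_a scene [255.5 185.6] 0.58
pocket_a side [245.5 269.6] 0.9
pocket_a side [238.9 282.3] 0.61
lock_slot scene [335.2 237. ] 0.9
lock_slot side [312.4 210. ] 0.62
bracket_pivot scene [359.9 221.1] 0.81
bracket_pivot side [280.4 214. ] 0.6
label_dispenser scene [362.9 241.4] 0.78
label_dispenser side [281.4 243.2] 0.77
channel_lips scene [336.3 252.6] 0.68
channel_lips side [314.5 233.6] 0.76
biscuits_low scene [256.4 274.4] 0.77
biscuits_low scene [262.5 200.6] 0.33
biscuits_low side [343.8 278.3] 0.77
1.05
```

View pics/b1.png

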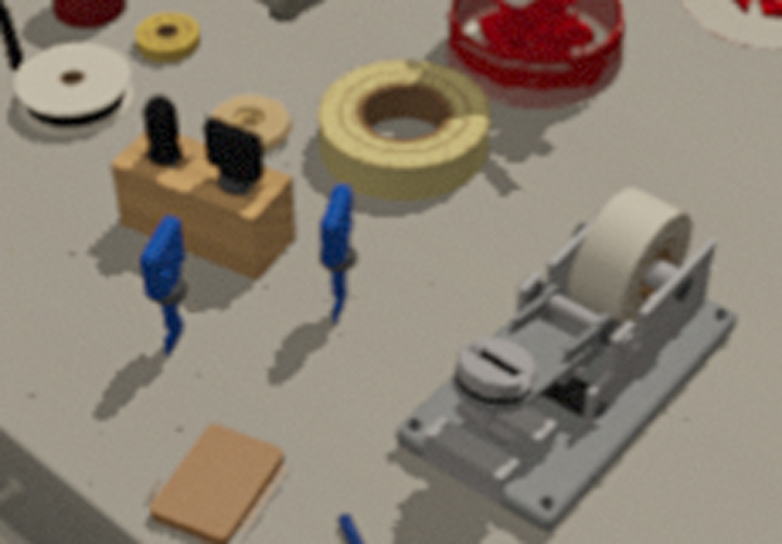

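View pics/b2.png

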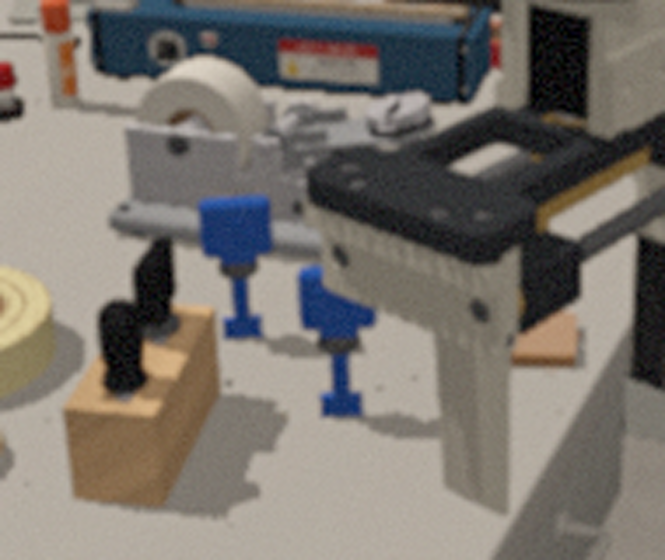

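Candidates for the key, as scene pixels:
- Flat black handle in the stand (258,173).
- Round black handle (238,169), which is the hex driver.
- Blue keys (238,212) and (289,200), which are decoys.

I choose the flat black one at (258,173), seen at (244,258) from the side. Next I triangulate.

```bash
python3 - <<'E'
from plant import *
from h import *
s=camera_params('scene');d=camera_params('side')
for n,a,b in[('keyside pocket',(255.5,185.6),(245.5,269.6)),('hexpocket',(236.4,176.1),(238.9,282.3)),('stand',(251.7,199.2),(242.5,301.9)),('slot',(335.2,237),(312.4,210)),('pivot',(359.9,221.1),(280.4,214)),('disp',(362.9,241.4),(281.4,243.2)),('lips',(336.3,252.6),(314.5,233.6)),('bisc',(256.4,274.4),(343.8,278.3)),('blue1',(289.4,223),(266.7,276.9)),('blue2',(238.5,233),(294.7,299.5))]:
  X,e=tri([(s,a),(d,b)]); print(n,np.round(X,4),e)
# handle blade top centre
print(tri([(s,(190+233/3.4,130+122/3.4)),(d,(200+160/3.5,180+240/3.5))]))
q=read_state()
print(R.from_rotvec(q['orientation']).as_matrix().round(3))
w=camera_params('wrist');Rt=R.from_rotvec(q['orientation'])
print('cam in tool',Rt.inv().apply(w['position']-q['tool_pos']),(Rt.inv()*R.from_rotvec(w['rotation'])).as_matrix().round(3))
E
```

```text
keyside pocket [0.5114 0.3125 0.0654] [array([ 1.7, -3.3]), array([3.2, 2.8])]
hexpocket [0.4971 0.366  0.0701] [array([ 1.1, -2.2]), array([2.3, 2. ])]
stand [0.5125 0.3361 0.0029] [array([ 1.3, -2.2]), array([2.4, 2. ])]
slot [0.4795 0.0409 0.1021] [array([ 0.9, -1.7]), array([1.2, 1. ])]
pivot [0.5675 0.0446 0.0802] [array([ 0.8, -1.6]), array([1.1, 1. ])]
disp [ 0.5775  0.0406 -0.0007] [array([-0.8,  1.5]), array([-1.1, -1. ])]
lips [0.4812 0.041  0.0425] [array([-0.8,  1.4]), array([-1. , -0.8])]
bisc [ 0.356   0.1557 -0.004 ] [array([ 0.9, -1.3]), array([1.3, 0.8])]
blue1 [ 0.5212  0.2141 -0.0051] [array([ 1.2, -2.2]), array([2. , 1.7])]
blue2 [ 0.4181  0.2794 -0.0041] [array([ 1.8, -2.8]), array([3. , 2.2])]
(array([0.51633195, 0.30717451, 0.11626208]), [array([ 0.2, -0.3]), array([0.3, 0.3])])
[[-0.948  0.318 -0.   ]
 [ 0.318  0.948  0.   ]
 [ 0.     0.    -1.   ]]
cam in tool [ 0.06602957 -0.00044656 -0.15639412] [[ 0.001 -0.972 -0.236]
 [ 1.     0.001 -0.001]
 [ 0.001 -0.236  0.972]]
```

```bash
python3 -m creep '[[-0.032,-0.012,0,0,60],[-0.032,-0.012,0,0,60],[-0.032,-0.012,0,0,60],[-0.032,-0.012,0,0,60],[-0.032,-0.012,0,0,60],[-0.032,-0.012,0,0,60],[-0.032,-0.012,0,0,60],[-0.032,-0.012,0,0,60],[-0.032,-0.012,0,0,60],[-0.032,-0.012,0,0,60],[-0.032,-0.012,0,0,60],[-0.032,-0.012,0,0,60]]' 10
python3 -m creep '[[0,0,0,0.123,60],[0,0,0,0.123,60],[0,0,0,0.123,60],[0,0,0,0.123,60],[0,0,0,0.123,60],[0,0,0,0.123,60],[0,0,0,0.123,60],[0,0,0,0.123,60],[0,0,0,0,60],[0,0,0,0,60]]'
python3 - <<'E'
from plant import *
from h import *
q=read_state();w=camera_params('wrist');im=read_camera('wrist');np.savez('w1.npz',**w)
print(q['t'],q['tool_pos'],R.from_rotvec(q['orientation']).as_matrix().round(3),q['opening'])
cv2.imwrite('pics/w1.png',im[:,:,::-1])
for n in['blade_key','hex_driver','pocket_a','tool_stand']:
  for d in tip_of('wrist',n): print(n,np.round(d['pixel'],1),d['confidence'])
E
```

```text
t: 2.05
tool_pos: [0.5103, 0.3089, 0.2298]
orientation: [0.506, 3.1, 0.0]
force: [-0.4, 0.9, 0.6]
opening: 0.0713
t: 2.88
tool_pos: [0.5091, 0.3101, 0.2296]
orientation: [-1.906, -2.497, 0.0]
force: [-0.1, -0.4, -0.1]
opening: 0.0713
2.8833 [0.50910997 0.3101188  0.22963345] [[-0.264  0.965 -0.   ]
 [ 0.965  0.264 -0.   ]
 [-0.    -0.    -1.   ]] 0.0712890712212198
blade_key [228.8 221.3] 0.96
blade_key [327.5 216.1] 0.67
blade_key [306.3 296.7] 0.63
hex_driver [329.5 155.8] 0.58
pocket_a [327.8 225.8] 0.63
tool_stand [324.3 184.8] 0.92
```

View pics/w1.png

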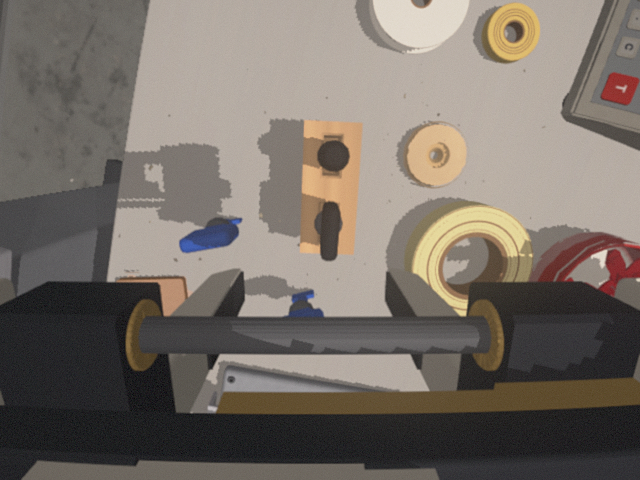

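The wrist view shows the stand from (303,121) to (358,254). The round hex driver is at (333,155) and the flat key handle at (330,230). The two blue decoys are at (210,236) and (303,308).

```bash
python3 - <<'E'
import cv2
a=cv2.imread('pics/w1.png')[105:270,270:400]
cv2.imwrite('pics/w1c.png',cv2.resize(a,None,fx=3.6,fy=3.6,interpolation=2))
E
```

```text
(no output)
```

View pics/w1c.png

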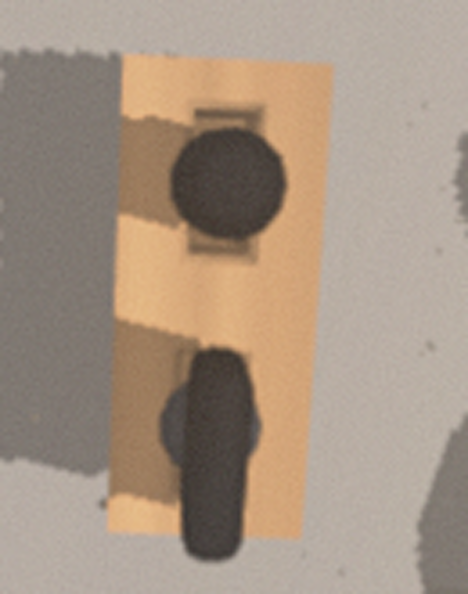

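```bash
python3 - <<'E'
from h import *
w=dict(np.load('w1.npz'))
px=np.array([(124,53),(333,65),(302,537),(107,532)])/3.6+[270,105]
loc=np.array([(-.026,.061),(.026,.061),(.026,-.061),(-.026,-.061)])
def f(v):
    c,s=np.cos(v[2]),np.sin(v[2]); X=np.c_[loc@[[c,s],[-s,c]]+v[:2],np.full(4,v[3])]
    return (proj(w,X)-px).ravel()
r=least_squares(f,[.51,.336,.26,.06]); print(r.x,np.degrees(r.x[2]),r.fun.round(1))
x,y,t,_=r.x
for k in(-.031,.031): print('pocket',x-np.sin(t)*k,y+np.cos(t)*k)
# handle: top edge ends
for p in [(222,345),(212,560)]: print(atz(w,np.array(p)/3.6+[270,105],.111))
print(proj(w,[[x+np.sin(t)*.031,y-np.cos(t)*.031,.111]])*1)
# key yaw: handle sides lines in crop
print(atz(w,np.array((218,400))/3.6+[270,105],.111),atz(w,np.array((213,530))/3.6+[270,105],.111))
E
```

```text
[0.51334063 0.34412769 0.22659152 0.06088534] 12.982737992159155 [-0.2  0.4  0.2 -0.4 -0.2  0.4  0.2 -0.4]
pocket 0.520305007859949 0.31392012013504805
pocket 0.5063762436644194 0.37433526333594874
[0.51340589 0.34073    0.111     ]
[0.52474723 0.29288358 0.111     ]
[[330.73820784 235.0700425 ]]
[0.51591035 0.32876802 0.111     ] [0.52301906 0.29977592 0.111     ]
```

```bash
python3 -m creep '[[0.0012,0.0114,0,0.04,60],[0,0,0.035,0,60],[0,0,0.035,0,60],[0,0,0.025,0,60],[0,0,0.015,0,60],[0,0,0,0,60]]' 10
python3 - <<'E'
from plant import *
from h import *
q=read_state();w=camera_params('wrist');im=read_camera('wrist');np.savez('w2.npz',**w)
print(q['t'],q['tool_pos'],q['opening'])
cv2.imwrite('pics/w2.png',im[:,:,::-1])
cv2.imwrite('pics/s2.png',cv2.resize(read_camera('side')[170:340,190:400,::-1],None,fx=3.5,fy=3.5,interpolation=2))
E
```

```text
t: 3.63
tool_pos: [0.5169, 0.3128, 0.1146]
orientation: [-1.957, -2.453, 0.011]
force: [-0.9, -0.6, -0.3]
opening: 0.0713
3.6333 [0.51693332 0.31280837 0.11457268] 0.07129642693114654
```

View pics/w2.png

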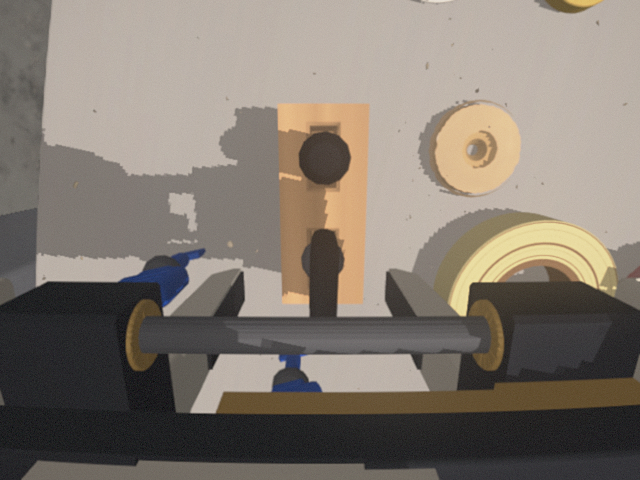

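View pics/s2.png

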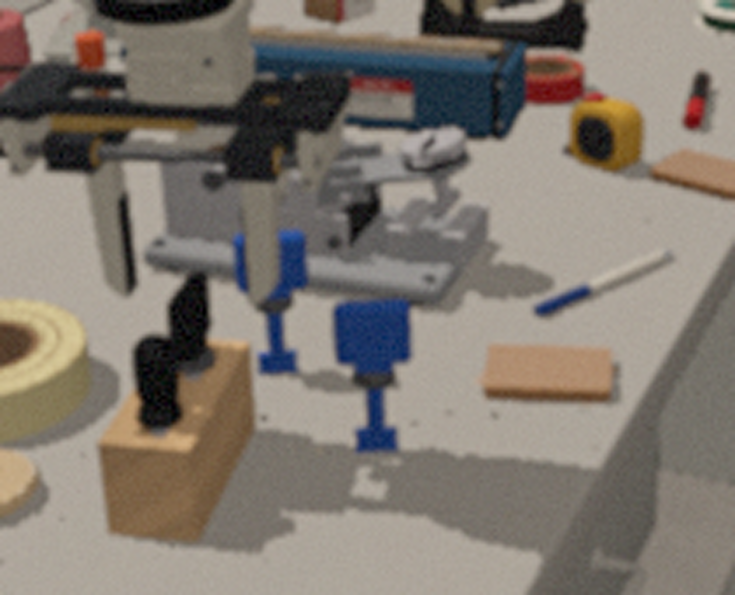

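The fingers straddle the flat black handle at (322,270) and clear both blue decoys.

```bash
python3 -m creep '[[0,0.002,0.012,0,60],[0,0.001,0.012,0,60],[0,0,0.003,0,60],[0,0,0,0,60],[0,0,0,0,60]]' 10
python3 - <<'E'
from plant import *
from h import *
w=dict(np.load('w2.npz'))
px=np.array([(278,104),(370,104),(363.5,304),(281.5,303)])
loc=np.array([(-.026,.061),(.026,.061),(.026,-.061),(-.026,-.061)])
def f(v):
    c,s=np.cos(v[2]),np.sin(v[2]); X=np.c_[loc@[[c,s],[-s,c]]+v[:2],np.full(4,v[3])]
    return (proj(w,X)-px).ravel()
r=least_squares(f,[.51,.336,.26,.06]); print(r.x,np.degrees(r.x[2]),r.fun.round(1))
x,y,t,_=r.x
for k in(-.031,.031): print('pocket',x-np.sin(t)*k,y+np.cos(t)*k)
q=read_state();print(q['tool_pos'],R.from_rotvec(q['orientation']).as_matrix().round(3))
E
```

```text
t: 4.15
tool_pos: [0.5226, 0.3149, 0.0924]
orientation: [-1.96, -2.455, 0.001]
force: [0.0, 0.4, -0.4]
opening: 0.0712
[0.51348313 0.34417355 0.22279094 0.06136125] 12.764980409813289 [ 0.1 -0.3 -0.1 -0.1 -0.8 -0.1  0.7  0.5]
pocket 0.5203326532246698 0.31393972631002254
pocket 0.5066336020677343 0.3744073705290565
[0.52258081 0.31485406 0.09242129] [[-0.221  0.975 -0.001]
 [ 0.975  0.221 -0.   ]
 [-0.    -0.001 -1.   ]]
```

```bash
python3 -m creep '[[-0.0005,-0.0022,0.003,0,60],[0,0,0.002,0,90],[0,0,0,0,140],[0,0,0,0,255],[0,0,0,0,255],[0,0,0,0,255],[0,0,0,0,255],[0,0,0,0,255],[0,0,0,0,255],[0,0,0,0,255]]' 10
python3 -m creep '[[0,0,0,0,255],[0,0,0,0,255]]' 50
```

```text
t: 4.98
tool_pos: [0.5207, 0.314, 0.0877]
orientation: [1.96, 2.455, -0.0]
force: [0.2, -0.3, 0.0]
opening: 0.0156
t: 5.15
tool_pos: [0.5207, 0.314, 0.0876]
orientation: [1.961, 2.455, 0.0]
force: [-0.3, 0.3, -1.0]
opening: 0.0135
```

```bash
python3 -m creep '[[0,0,-0.008,0,255],[0,0,-0.015,0,255],[0,0,-0.02,0,255],[0,0,-0.025,0,255],[0,0,-0.025,0,255],[0,0,-0.025,0,255],[0,0,-0.015,0,255],[0,0,0,0,255],[0,0,0,0,255]]' 50
python3 - <<'E'
from plant import *
from h import *
q=read_state();w=camera_params('wrist');im=read_camera('wrist')
print(q['t'],q['tool_pos'],q['opening'])
cv2.imwrite('pics/w3.png',im[:,:,::-1])
i2=read_camera('side');np.save('side3.npy',i2)
cv2.imwrite('pics/s3.png',cv2.resize(i2[130:340,150:410,::-1],None,fx=2.8,fy=2.8,interpolation=2))
i2=read_camera('scene')
cv2.imwrite('pics/c3.png',cv2.resize(i2[100:290,190:420,::-1],None,fx=3,fy=3,interpolation=2))
E
```

```text
t: 5.9
tool_pos: [0.5212, 0.3142, 0.2217]
orientation: [1.96, 2.454, 0.003]
force: [0.4, -0.7, -1.8]
opening: 0.0139
5.9 [0.52122529 0.31422312 0.22174868] 0.01385440138096452
```

View pics/w3.png

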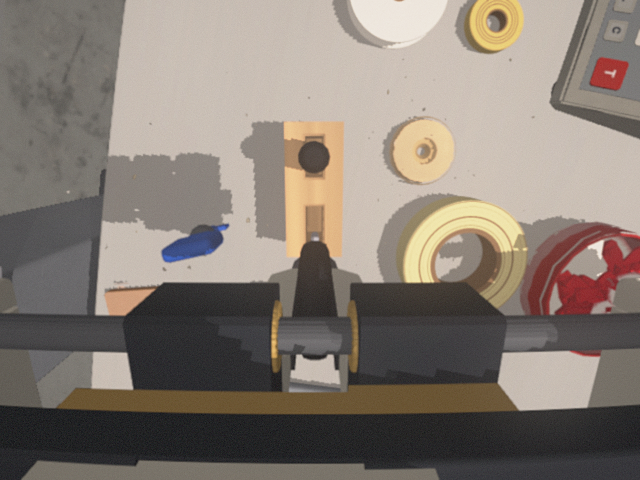

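View pics/s3.png

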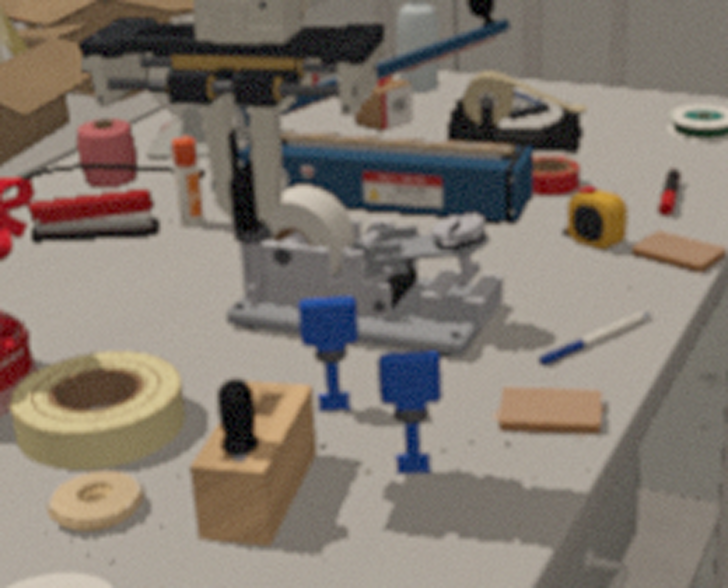

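View pics/c3.png

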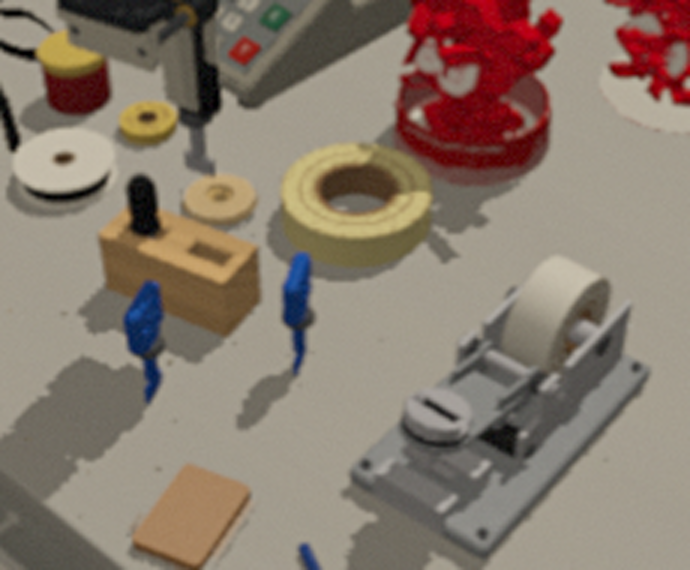

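The black key is in the gripper with its tip shining at scene (256,152), and its pocket is empty. The hex driver is undisturbed. The sealer has a raised lever with a knob at scene (497,238), seen at (322,133) from the side.

```bash
python3 - <<'E'
from plant import *
from h import *
s=camera_params('scene');d=camera_params('side')
print('knob',tri([(s,(496,238)),(d,(322,133))]))
for px in[(444,322),(443,312),(512,198),(478,330)]: print(px,atz(s,px,0.04),atz(s,px,0.0))
# tip visible
print(tri([(s,(190+198/3,100+168/3)),(d,(150+265/2.8,130+228/2.8))]))
print(proj(s,[[.5203,.3139,.144]]),proj(d,[[.5203,.3139,.144]]))
E
```

```text
knob (array([ 0.56768526, -0.23894338,  0.22816626]), [array([-0.,  0.]), array([-0., -0.])])
(444, 322) [ 0.49196151 -0.22531397  0.04      ] [ 0.51979259 -0.21748768  0.        ]
(443, 312) [ 0.51050272 -0.21125075  0.04      ] [ 0.53926707 -0.20271658  0.        ]
(512, 198) [ 0.91287351 -0.16115542  0.04      ] [ 9.61891299e-01 -1.50099690e-01 -1.11022302e-16]
(478, 330) [ 0.52038188 -0.28507411  0.04      ] [ 0.5496435  -0.28025586  0.        ]
(array([0.50823213, 0.29018645, 0.17890498]), [array([ 3.2, -7.8]), array([6.7, 6.4])])
[[257.03424067 153.97178917]] [[241.47190253 237.53265527]]
```

```bash
python3 -m creep '[[-0.02,-0.007,0,0,255],[-0.031,-0.012,0,0,255],[-0.031,-0.012,0,0,255],[-0.032,-0.012,0,0,255],[-0.032,-0.012,0,0,255],[-0.032,-0.012,0,0,255],[-0.032,-0.012,0,0,255],[-0.032,-0.012,0,0,255],[-0.032,-0.012,0,0,255],[-0.032,-0.012,0,0,255],[0,0,0,0.09,255],[0,0,0,0.09,255]]' 50
python3 -m creep '[[0,0,0,0,255],[0,0,0,0,255],[0,0,0,0,255]]'
python3 - <<'E'
from plant import *
from h import *
q=read_state();w=camera_params('wrist');im=read_camera('wrist');np.savez('w4.npz',**w)
print(q['t'],q['tool_pos'],R.from_rotvec(q['orientation']).as_matrix().round(3),q['opening'],q['q'].round(2))
cv2.imwrite('pics/w4.png',im[:,:,::-1])
for n in['lock_slot','bracket_pivot','channel_lips','label_dispenser']:
  for d in tip_of('wrist',n): print(n,np.round(d['pixel'],1),d['confidence'])
E
```

```text
t: 7.05
tool_pos: [0.475, -0.0119, 0.2189]
orientation: [-2.18, -2.259, 0.003]
force: [1.0, 0.4, -0.5]
opening: 0.0137
t: 7.3
tool_pos: [0.4758, -0.0096, 0.2197]
orientation: [-2.168, -2.271, 0.001]
force: [-0.5, -0.6, -1.1]
opening: 0.0134
7.3 [ 0.47576915 -0.00956657  0.21973262] [[-0.046  0.999 -0.002]
 [ 0.999  0.046  0.   ]
 [ 0.    -0.002 -1.   ]] 0.01338698470681775 [-0.13 -0.21  1.83  0.    1.51 -0.17]
lock_slot [324.9 169.5] 0.79
bracket_pivot [427.8 166.9] 0.71
label_dispenser [410.5 165.4] 0.69
label_dispenser [429.7 167.4] 0.4
```

View pics/w4.png

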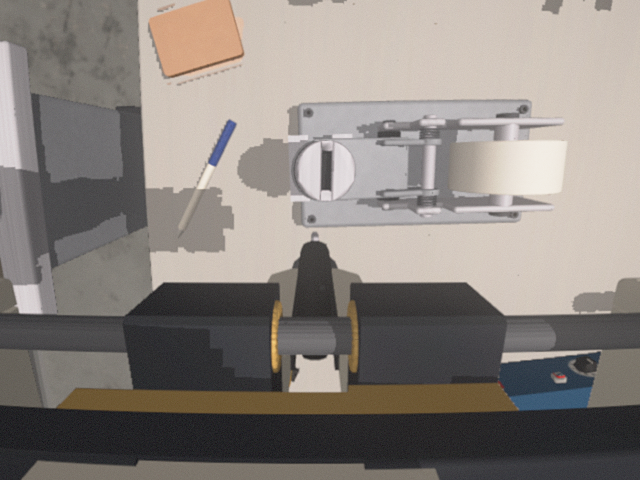

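The wrist view shows the dispenser from straight above. The lock head is at (325,169) with its slot running vertically at (327,150–190), and the pivot is at (428,167). The key's shiny tip is at (315,238).

```bash
python3 - <<'E'
import cv2
a=cv2.imread('pics/w4.png')[90:250,280:480]
cv2.imwrite('pics/w4c.png',cv2.resize(a,None,fx=3.75,fy=3.75,interpolation=2))
E
```

```text
(no output)
```

View pics/w4c.png

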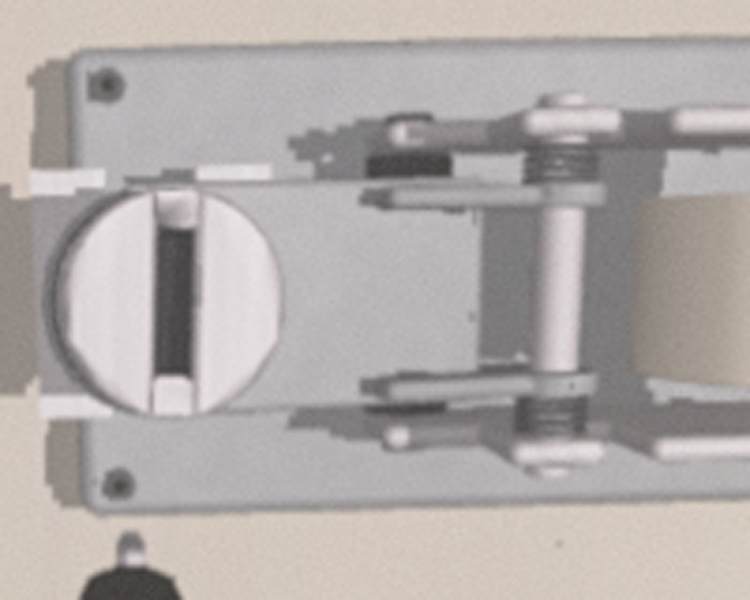

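```bash
python3 - <<'E'
from plant import *
from h import *
w=dict(np.load('w4.npz'));s=camera_params('scene');d=camera_params('side')
C=lambda p: np.array(p)/3.75+[280,90]
print('slot tri',tri([(w,C((176,301))),(s,(335.2,237)),(d,(312.4,210))]), tri([(w,C((176,301))),(s,(335.2,237))]))
print('pivot tri',tri([(w,C((560,297))),(s,(359.9,221.1)),(d,(280.4,214))]))
print('slot at z.104',atz(w,C((176,301)),.1042),'pivot at .076(+pin top)',atz(w,C((560,287)),.079))
a,b=[atz(w,C(p),.1042) for p in((177,230),(174,375))]; print('slot dir deg from y',np.degrees(np.arctan2((b-a)[0],-(b-a)[1])))
for p,q in(((75,50),(750,38)),((90,512),(750,497))):
  a,b=atz(w,C(p),.02),atz(w,C(q),.02); print('edge',a,b,np.degrees(np.arctan2((b-a)[1],(b-a)[0])))
# base rectangle fit from full picture
px=np.array([(299,103),(531,100),(523,221.5),(304,226.5)],float)
loc=np.array([(-.116,.062),(.116,.062),(.116,-.062),(-.116,-.062)])
def f(v):
    c,s_=np.cos(v[2]),np.sin(v[2]); X=np.c_[loc@[[c,s_],[-s_,c]]+v[:2],np.full(4,v[3])]
    return (proj(w,X)-px).ravel()
r=least_squares(f,[.57,.04,.02,.02]); print(r.x,r.fun.round(1))
# key tip in wrist
print('tip px pred', proj(w,[[.4758,-.0096,.2197-.0776]]), C((131,537)))
E
```

```text
slot tri (array([0.48031495, 0.04168692, 0.10178085]), [array([-1.5,  1.1]), array([ 0.9, -2. ]), array([0.8, 1.2])]) (array([0.48105967, 0.04300464, 0.09435326]), [array([-0.8, -1. ]), array([ 0.5, -0. ])])
pivot tri (array([0.56748796, 0.04562261, 0.08019485]), [array([-0.2,  1.5]), array([ 0.4, -1.8]), array([0.9, 1.2])])
slot at z.104 [0.48136848 0.04272413 0.1042    ] pivot at .076(+pin top) [0.56768066 0.04901652 0.079     ]
slot dir deg from y 1.931958330454757
edge [0.45494063 0.10128101 0.02      ] [0.62932222 0.1140232  0.02      ] 4.179215703196612
edge [ 0.46372467 -0.01966576  0.02      ] [ 0.64724133 -0.00649752  0.02      ] 4.104223741904347
[0.57449596 0.04906372 0.07642509 0.01420342] [ 0.4  0.3  1.5 -0.8 -2.  -0.2 -0.1  0.7]
tip px pred [[316.49726536 249.23153517]] [314.93333333 233.2       ]
```

```bash
python3 - <<'E'
from h import *
w=dict(np.load('w4.npz'))
T=np.array([.4758,-.0096,.2197]);M=np.array([[-0.046,0.999,-.002],[.999,.046,0],[0,-.002,-1]])
for o in[(.013,0,.0776),(.013,0,.0726),(0,0,.0776)]:
  X=T+M@np.array(o); print(o,X.round(4),proj(w,X).round(1))
im=cv2.imread('pics/w4.png')[222:252,300:330]
cv2.imwrite('pics/w4t.png',cv2.resize(im,None,fx=18,fy=18,interpolation=0))
E
```

```text
(0.013, 0, 0.0776) [0.475  0.0034 0.1421] [[316.3 230.9]]
(0.013, 0, 0.0726) [0.4751 0.0034 0.1471] [[316.4 232.5]]
(0, 0, 0.0776) [ 0.4756 -0.0096  0.1421] [[316.3 249.2]]
```

View pics/w4t.png

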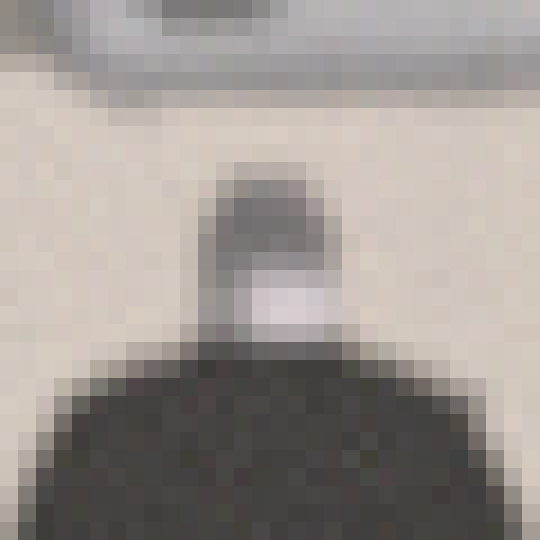

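```bash
python3 -m creep '[[0.013,0.002,0,0.012,255],[0.013,0.0022,0,0,255],[0.013,0.0022,0,0,255],[0.013,0.002,0,0,255],[0,0,0.01,0,255],[0,0,0.01,0,255],[0,0,0,0,255],[0,0,0,0,255],[0,0,0,0,255]]' 58
python3 - <<'E'
from plant import *
from h import *
q=read_state();w=camera_params('wrist');im=read_camera('wrist');np.savez('w5.npz',**w)
print(q['t'],q['tool_pos'],R.from_rotvec(q['orientation']).as_matrix().round(3),q['opening'],q['force'])
cv2.imwrite('pics/w5.png',im[:,:,::-1])
a=read_camera('side');b=read_camera('scene');np.savez('i5.npz',a=a,b=b)
o=np.hstack([cv2.resize(a[150:250,260:360,::-1],None,fx=4,fy=4,interpolation=2),cv2.resize(b[180:280,290:390,::-1],None,fx=4,fy=4,interpolation=2)])
cv2.imwrite('pics/sc5.png',o)
E
```

```text
t: 8.3
tool_pos: [0.4826, 0.0418, 0.2003]
orientation: [-2.187, -2.255, 0.001]
force: [-0.8, -0.7, -1.0]
opening: 0.0138
8.3 [0.48261745 0.04178271 0.20033158] [[-0.03   1.    -0.001]
 [ 1.     0.03  -0.   ]
 [-0.    -0.001 -1.   ]] 0.013760998721692072 [-0.79607029 -0.72302652 -0.97143943]
```

View pics/w5.png

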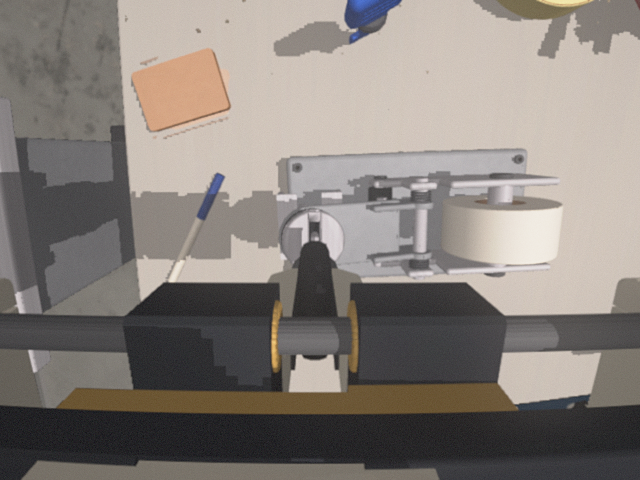

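View pics/sc5.png

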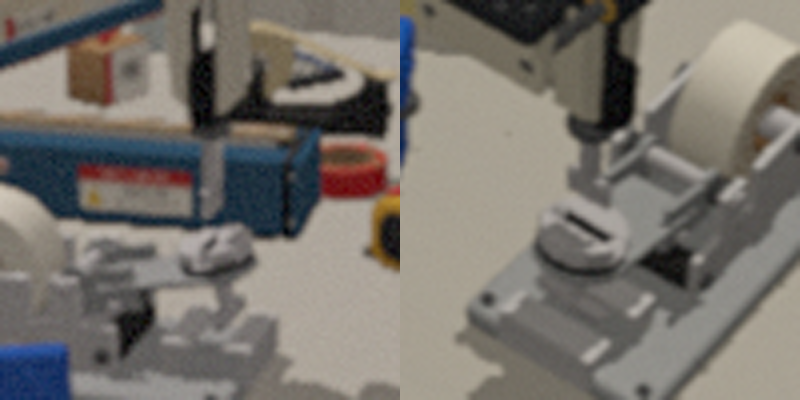

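```bash
python3 - <<'E'
from plant import *
from h import *
w=dict(np.load('w5.npz'));s=camera_params('scene');d=camera_params('side')
t=[.4826,.0418,.1227];sl=[.4815,.0425,.1042]
for n,p in(('side',d),('scene',s),('wrist',w)): print(n,'tip',proj(p,t).round(1),'slot',proj(p,sl).round(1), 'tip+-x', proj(p,[np.array(t)+[0,.013,0],np.array(t)-[0,.013,0]]).round(1))
i=np.load('i5.npz')
o=np.hstack([cv2.resize(i['a'][185:225,290:335,::-1],None,fx=9,fy=9,interpolation=2),cv2.resize(i['b'][210:250,315:358,::-1],None,fx=9,fy=9,interpolation=2)])
cv2.imwrite('pics/sc5b.png',o)
o=cv2.imread('pics/w5.png')[190:290,270:370];cv2.imwrite('pics/w5b.png',cv2.resize(o,None,fx=6,fy=6,interpolation=2))
E
```

```text
side tip [[312.2 203.2]] slot [[312.6 210.4]] tip+-x [[310.1 205. ]
 [314.2 201.4]]
scene tip [[337.2 227.3]] slot [[336.2 233.7]] tip+-x [[332.3 224.2]
 [342.1 230.5]]
wrist tip [[316.4 249.1]] slot [[314.8 241.5]] tip+-x [[317.  230.8]
 [315.8 267. ]]
```

View pics/sc5b.png

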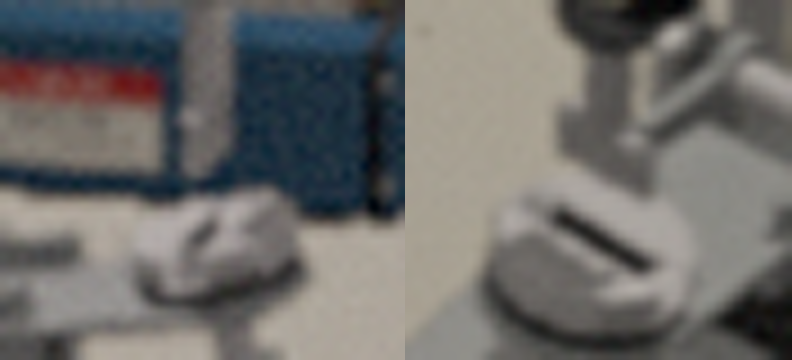

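View pics/w5b.png

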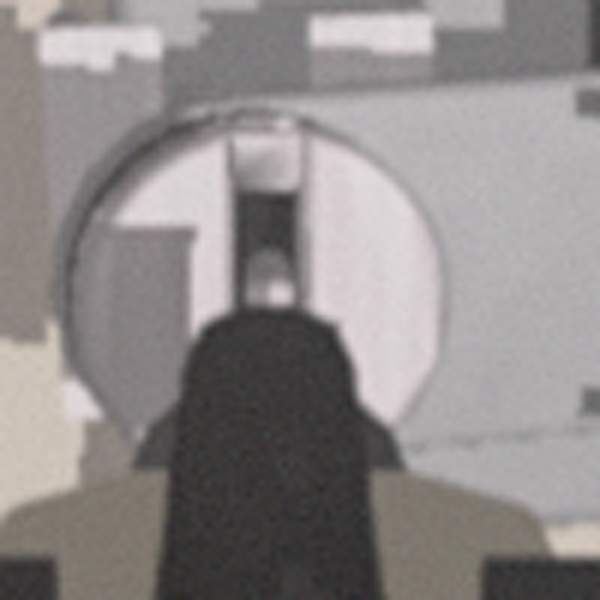

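In the wrist crop the blade's edge at (314.3,232) lies on the slot's centre line at x=314.8. In the scene and side views the tip hangs right over the slot. I descend.

```bash
python3 -m creep '[[0.0005,0,0.008,0,255],[0,0,0.006,0,255],[0,-0.0002,0.004,0,255],[0,-0.0003,0.003,0,255],[0,0,0,0,255],[0,0,0,0,255]]' 60
python3 -m creep '[[0,-0.0005,0.003,0,255],[0,-0.0005,0.003,0,255],[0,0,0,0,255],[0,0,0,0,255]]' 60
python3 - <<'E'
from plant import *
from h import *
q=read_state();im=read_camera('wrist')
print(q['t'],q['tool_pos'],q['opening'],q['force'])
a=read_camera('side');b=read_camera('scene')
o=np.hstack([cv2.resize(a[185:225,290:335,::-1],None,fx=9,fy=9,interpolation=2),cv2.resize(b[210:250,315:358,::-1],None,fx=9,fy=9,interpolation=2)])
cv2.imwrite('pics/sc6.png',o)
E
```

```text
t: 8.95
tool_pos: [0.4821, 0.0429, 0.1793]
orientation: [-2.186, -2.255, 0.001]
force: [0.5, -0.1, -1.3]
opening: 0.0136
t: 9.28
tool_pos: [0.4811, 0.0428, 0.1734]
orientation: [-2.186, -2.255, 0.0]
force: [0.7, 0.7, -2.0]
opening: 0.0136
9.2833 [0.48114238 0.04281788 0.17341565] 0.013553626464960783 [ 0.70007098  0.65597127 -1.99275719]
```

View pics/sc6.png

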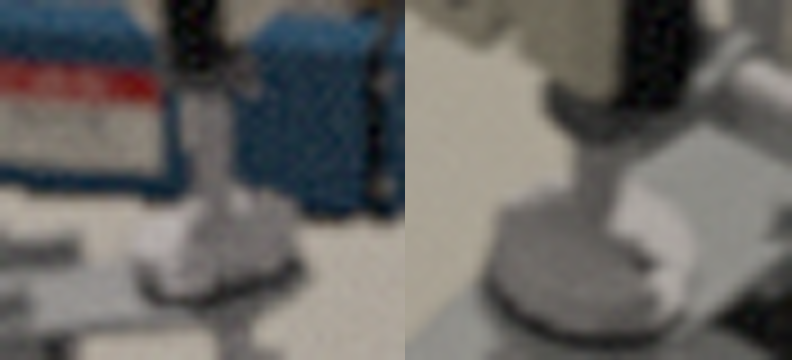

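The blade is about 8 mm deep in the slot with almost no force. I press down, following the arc towards -x.

```bash
python3 -m creep '[[0,-0.0003,0.003,0,255],[0,-0.0005,0.003,0,255],[0,-0.0004,0.003,0,255],[0,0,0,0,255],[0,0,0,0,255]]' 60
python3 -m creep '[[0,-0.0004,0.003,0,255],[0,-0.0003,0.003,0,255],[0,-0.0002,0.002,0,255],[0,0,0,0,255],[0,0,0,0,255]]' 60
python3 -m creep '[[0,-0.0002,0.002,0,255],[0,0,0,0,255],[0,0,0,0,255]]' 60
```

```text
t: 9.85
tool_pos: [0.4805, 0.0427, 0.1649]
orientation: [2.186, 2.255, 0.001]
force: [0.8, -0.6, 4.3]
opening: 0.0138
t: 10.27
tool_pos: [0.4798, 0.0427, 0.1574]
orientation: [2.186, 2.255, 0.001]
force: [-0.2, -0.5, 6.0]
opening: 0.0134
t: 10.52
tool_pos: [0.4797, 0.0427, 0.1555]
orientation: [2.186, 2.255, 0.002]
force: [-0.5, 0.6, 6.5]
opening: 0.0135
```

```bash
python3 -m creep '[[0,-0.0002,0.001,0,255],[0,0,0,0,255],[0,0,0,0,255]]' 60
python3 -m creep '[[0,-0.0001,0.001,0,255],[0,0,0,0,255],[0,0,0,0,255]]' 60
python3 -m creep '[[0,0,0.001,0,255],[0,0,0,0,255],[0,0,0,0,255]]' 60
```

```text
t: 10.77
tool_pos: [0.4797, 0.0427, 0.1546]
orientation: [2.186, 2.254, 0.002]
force: [-0.7, 0.2, 7.3]
opening: 0.0138
t: 11.02
tool_pos: [0.4797, 0.0427, 0.1539]
orientation: [2.186, 2.254, 0.002]
force: [-0.1, -0.8, 8.2]
opening: 0.0135
t: 11.27
tool_pos: [0.4798, 0.0427, 0.1537]
orientation: [2.185, 2.254, 0.003]
force: [-2.9, 0.0, 14.6]
opening: 0.0136
```

The hard stop is reached, with the force jumping to 14.6 N. Step 2 should be met, so I begin turning clockwise.

```bash
python3 -m creep '[[0,0.0002,0.0003,0.05,255],[0,0,0,0.08,255],[0,0,0,0.09,255],[0,0,0,0.09,255],[0,0,0,0.09,255],[0,0,0,0,255]]' 60
python3 - <<'E'
from plant import *
q=read_state();print(q['tool_pos'],q['force'],q['wrist_torque'],q['q'].round(3))
E
```

```text
t: 11.77
tool_pos: [0.4801, 0.0424, 0.1537]
orientation: [2.595, 1.767, 0.003]
force: [-2.9, -1.9, 15.7]
opening: 0.0138
[0.48006518 0.04235471 0.15366777] [-2.94279905 -1.9223425  15.74894978] [-0.49380621  1.00222919 -0.00436321] [-1.800e-02 -1.470e-01  1.905e+00 -1.000e-03  1.382e+00  3.570e-01]
```

```bash
python3 -m creep '[[0,0,0,0.09,255],[0,0,0,0.09,255],[0,0,0,0.09,255],[0,0,0,0.09,255],[0,0,0,0.09,255],[0,0,0,0,255]]' 60
python3 - <<'E'
from plant import *
q=read_state();print(q['tool_pos'],q['force'],q['wrist_torque'],q['q'].round(3))
E
```

```text
t: 12.27
tool_pos: [0.48, 0.0419, 0.1537]
orientation: [2.923, 1.144, 0.003]
force: [-3.6, -3.8, 16.6]
opening: 0.0142
[0.4799952  0.04192299 0.15367247] [-3.6132205  -3.81441256 16.58974607] [-0.98720107  1.06051141 -0.02756706] [-0.018 -0.147  1.905 -0.002  1.382  0.807]
```

```bash
python3 -m creep '[[-0.0007,0,0,0.09,255],[0,0,0,0.09,255],[0,0,0,0.09,255],[0,0,0,0.09,255],[0,0,0,0.09,255],[0,0,0,0,255]]' 60
python3 - <<'E'
from plant import *
q=read_state();print(q['tool_pos'],q['force'],q['wrist_torque'],q['q'].round(3))
E
```

```text
t: 12.77
tool_pos: [0.4795, 0.0414, 0.1536]
orientation: [3.105, 0.463, 0.004]
force: [-3.5, -3.7, 15.6]
opening: 0.0138
[0.47950024 0.04141329 0.15364527] [-3.46218586 -3.70883214 15.55747956] [-0.97995633  1.15062615  0.00307278] [-0.019 -0.149  1.906 -0.002  1.382  1.256]
```

```bash
python3 -m creep '[[-0.0004,0,0,0.08,255],[0,0,0,0.08,255],[0,0,0,0.08,255],[0,0,0,0.04,255],[0,0,0,0,255],[0,0,0,0,255]]' 60
python3 - <<'E'
from plant import *
from h import *
q=read_state();print(q['tool_pos'],q['force'],q['wrist_torque'],q['q'].round(3),q['opening'],R.from_rotvec(q['orientation']).as_matrix().round(3))
E
```

```text
t: 13.27
tool_pos: [0.4794, 0.0417, 0.1537]
orientation: [3.14, 0.034, 0.005]
force: [-2.7, -2.6, 14.7]
opening: 0.0137
[0.47940743 0.04167216 0.15368798] [-2.7429034  -2.5506753  14.67633102] [-0.512492    0.75432245  0.01591582] [-1.900e-02 -1.500e-01  1.907e+00 -1.000e-03  1.381e+00  1.530e+00] 0.013682891198510067 [[ 1.     0.021  0.003]
 [ 0.021 -1.    -0.001]
 [ 0.003  0.001 -1.   ]]
```

```bash
for i in 1; do python3 -m creep '[[0,0,0,0.04,255],[0,0,0,0,255],[0,0,0,0,255]]' 60; done
python3 -c "
from plant import *
q=read_state();print(q['force'],q['wrist_torque'],q['q'].round(3))"
python3 -m creep '[[0,0,0,0.04,255],[0,0,0,0,255],[0,0,0,0,255]]' 60
python3 -c "
from plant import *
q=read_state();print(q['force'],q['wrist_torque'],q['q'].round(3),q['joint_torque'].round(2))"
```

```text
t: 13.52
tool_pos: [0.4795, 0.0419, 0.1537]
orientation: [3.141, -0.029, 0.006]
force: [-2.3, -1.2, 14.4]
opening: 0.0137
[-2.33275656 -1.17364674 14.35420999] [-0.20163863  0.63166568  0.05890858] [-0.019 -0.15   1.907 -0.     1.381  1.57 ]
t: 13.77
tool_pos: [0.4796, 0.0422, 0.1537]
orientation: [-3.14, 0.092, -0.006]
force: [-1.4, -0.7, 13.9]
opening: 0.0138
[-1.44429662 -0.74435286 13.90794544] [0.07837521 0.48960222 0.09255987] [-0.019 -0.15   1.907  0.     1.381  1.61 ] [ -0.31 -33.61 -41.13  -0.12  -0.75   0.24]
```

```bash
python3 -m creep '[[0,0,0,0.04,255],[0,0,0,0.03,255],[0,0,0,0,255],[0,0,0,0,255]]' 60
python3 - <<'E'
from plant import *
from h import *
q=read_state();print(q['t'],q['force'],q['wrist_torque'],q['q'].round(3),q['joint_torque'].round(2))
cv2.imwrite('pics/w7.png',read_camera('wrist')[:,:,::-1])
a=read_camera('side');b=read_camera('scene')
o=np.hstack([cv2.resize(a[175:235,270:345,::-1],None,fx=5.3,fy=5.3,interpolation=2),cv2.resize(b[190:270,305:375,::-1],None,fx=5,fy=5,interpolation=2)[:318]])
cv2.imwrite('pics/sc7.png',o)
E
```

```text
t: 14.1
tool_pos: [0.4796, 0.0423, 0.1537]
orientation: [-3.135, 0.201, -0.006]
force: [-1.3, 0.7, 14.6]
opening: 0.0137
14.1 [-1.33983278  0.69222276 14.56551968] [0.1965152  0.52166423 0.3868296 ] [-0.019 -0.15   1.907  0.     1.381  1.68 ] [ -0.78 -33.6  -41.14  -0.22  -0.76   0.53]
```

View pics/w7.png

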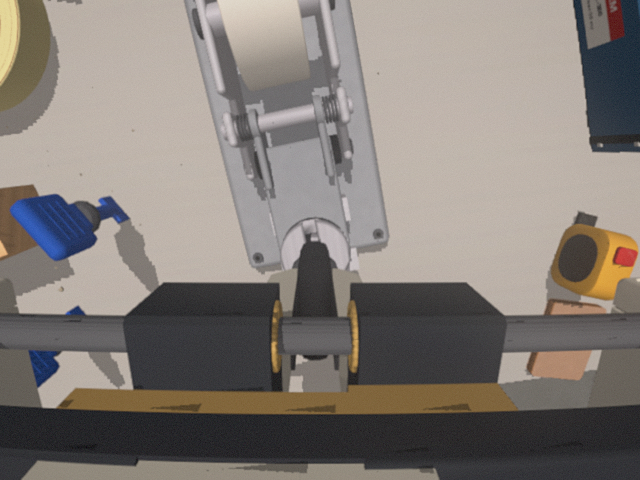

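View pics/sc7.png

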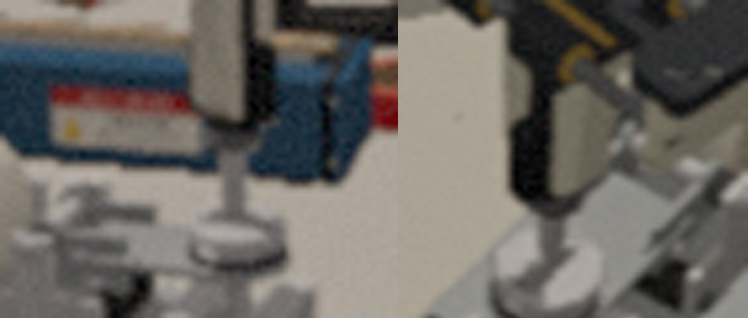

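```bash
python3 - <<'E'
import cv2
o=cv2.imread('pics/w7.png')[190:290,250:390];cv2.imwrite('pics/w7b.png',cv2.resize(o,None,fx=5.5,fy=5.5,interpolation=2))
E
```

```text
(no output)
```

View pics/w7b.png

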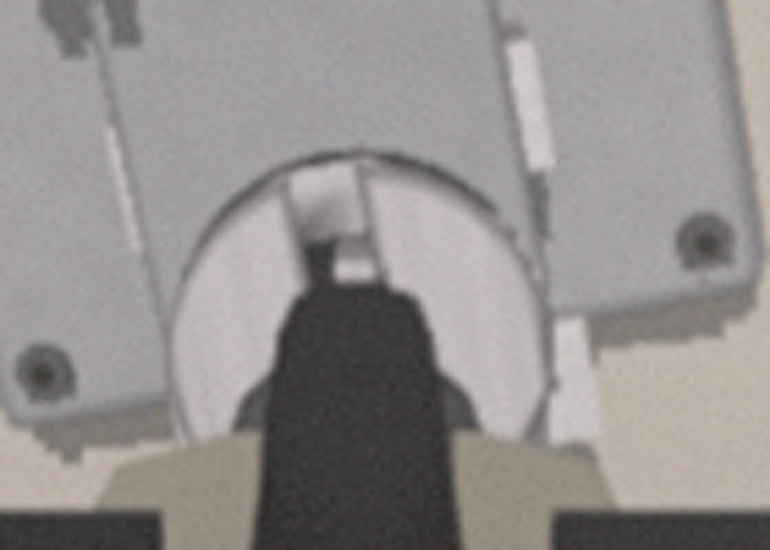

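```bash
python3 -m creep '[[0,0,0,0.03,255],[0,0,0,0,255],[0,0,0,0,255]]' 60
python3 -c "
from plant import *
q=read_state();print(q['force'],q['wrist_torque'],q['q'].round(3),q['joint_torque'].round(2))"
```

```text
t: 14.5
tool_pos: [0.4796, 0.0424, 0.1537]
orientation: [-3.131, 0.247, -0.006]
force: [-1.6, 0.7, 14.4]
opening: 0.0139
[-1.57329366  0.73456242 14.39144232] [0.24118711 0.49732616 0.62160386] [-0.019 -0.15   1.907  0.     1.381  1.71 ] [ -1.   -33.61 -41.13  -0.17  -0.73   0.74]
```

The torque rises stiffly, by 0.23 N m for 0.03 rad, so the lock is seated. The slot lies parallel to the bracket arms in the crop. I relax the twist within the play and lift out.

```bash
python3 -m creep '[[0,0,0,-0.04,255],[0,0,0,-0.04,255],[0,0,0,-0.015,255],[0,0,0,0,255],[0,0,0,0,255]]' 60
python3 -c "
from plant import *
q=read_state();print(q['force'],q['wrist_torque'],q['q'].round(3))"
python3 -m creep '[[0,0,-0.002,0,255],[0,0,-0.002,0,255],[0,0,-0.002,0,255],[0,0,0,0,255],[0,0,0,0,255]]' 60
python3 -c "
from plant import *
q=read_state();print(q['force'],q['wrist_torque'],q['q'].round(3))"
```

```text
t: 14.92
tool_pos: [0.4796, 0.0423, 0.1537]
orientation: [-3.14, 0.099, -0.006]
force: [-1.0, 0.9, 14.2]
opening: 0.0136
[-1.01549173  0.8777576  14.1936033 ] [0.11354511 0.5041165  0.04530265] [-0.019 -0.15   1.907  0.     1.381  1.615]
t: 15.33
tool_pos: [0.4776, 0.0422, 0.1569]
orientation: [-3.14, 0.099, 0.002]
force: [0.9, 0.2, -0.4]
opening: 0.0134
[ 0.87052882  0.19729981 -0.36646038] [0.08095327 0.06268148 0.04400468] [-0.019 -0.153  1.904  0.     1.392  1.615]
```

```bash
python3 -m creep '[[0,0,-0.003,0,255],[0,0,-0.004,0,255],[0,0,-0.005,0,255],[0,0,-0.012,0,255],[0,0,-0.02,0,255],[0,0,-0.02,0,255],[0,0,-0.01,0,255],[0,0,0,0,255],[0,0,0,0,255]]' 60
python3 - <<'E'
from plant import *
from h import *
q=read_state();w=camera_params('wrist');print(q['t'],q['tool_pos'],q['force'],q['wrist_torque'],q['q'].round(3))
np.savez('w8.npz',**w)
cv2.imwrite('pics/w8.png',read_camera('wrist')[:,:,::-1])
a=read_camera('side');b=read_camera('scene')
o=np.hstack([cv2.resize(a[165:235,270:345,::-1],None,fx=5,fy=5,interpolation=2),cv2.resize(b[200:270,305:375,::-1],None,fx=5,fy=5,interpolation=2)])
cv2.imwrite('pics/sc8.png',o)
E
```

```text
t: 16.08
tool_pos: [0.4785, 0.0421, 0.232]
orientation: [3.14, -0.099, 0.003]
force: [0.3, -0.5, -1.4]
opening: 0.0134
16.0833 [0.47849774 0.04210219 0.23199998] [ 0.32724768 -0.45485384 -1.43009323] [0.00413819 0.17394443 0.07993967] [-0.019 -0.201  1.808 -0.     1.534  1.615]
```

View pics/w8.png

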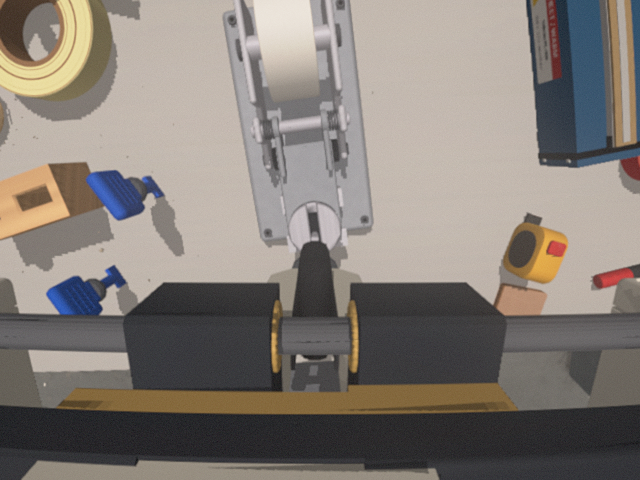

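View pics/sc8.png

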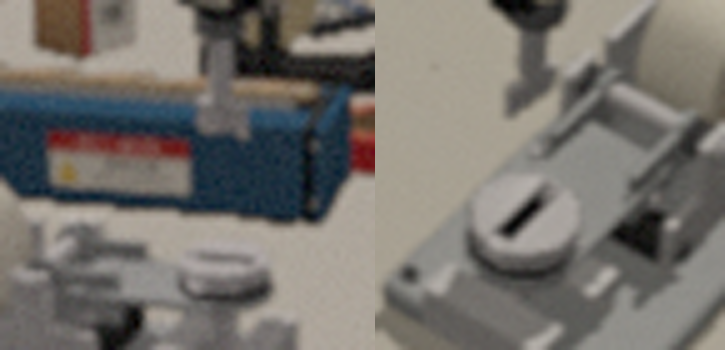

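The lock stays down, and its slot lies along the dispenser's long axis in both views: scene (410,210 in the crop), wrist (314,222). The key came out cleanly. Now I carry it back.

```bash
python3 -m creep '[[0,0,0,-0.06,255],[0,0,0,-0.12,255],[0,0,0,-0.12,255],[0,0,0,-0.12,255],[0,0,0,-0.12,255],[0,0,0,-0.12,255],[0,0,0,-0.12,255],[0,0,0,-0.12,255],[0,0,0,-0.12,255],[0,0,0,-0.12,255],[0,0,0,-0.12,255],[0,0,0,-0.12,255]]' 60
python3 -m creep '[[0,0,0,-0.12,255],[0,0,0,-0.12,255],[0,0,0,-0.12,255],[0,0,0,-0.115,255],[0,0,0,0,255],[0,0,0,0,255]]' 60
python3 - <<'E'
from plant import *
from h import *
q=read_state();M=R.from_rotvec(q['orientation']);print(q['tool_pos'],M.as_matrix().round(3),np.degrees(np.arctan2(M.as_matrix()[1,1],M.as_matrix()[0,1])))
print(M.inv().apply([.5207,.3140,q['tool_pos'][2]]-q['tool_pos']))
E
```

```text
t: 17.23
tool_pos: [0.4773, 0.0422, 0.2299]
orientation: [-2.478, -1.929, 0.003]
force: [-0.4, 0.1, -0.3]
opening: 0.0138
t: 17.73
tool_pos: [0.4775, 0.0421, 0.2303]
orientation: [-1.967, -2.448, 0.002]
force: [-0.7, 0.6, -1.6]
opening: 0.0135
[0.47749361 0.04212476 0.23028267] [[-0.216  0.976 -0.002]
 [ 0.976  0.216  0.   ]
 [ 0.    -0.002 -1.   ]] 12.45001065709392
[ 2.56167232e-01  1.00803179e-01 -7.70684637e-05]
```

```bash
python3 -m creep '[[0.02,0.01,0,0,255],[0.028,0.013,0,0,255],[0.028,0.013,0,0,255],[0.028,0.013,0,0,255],[0.028,0.013,0,0,255],[0.028,0.013,0,0,255],[0.028,0.013,0,0,255],[0.028,0.0128,0,0,255],[0,0,0,0,255],[0,0,0,0,255],[0,0,0,0,255]]' 60
python3 - <<'E'
from plant import *
from h import *
q=read_state();M=R.from_rotvec(q['orientation']);print(q['t'],q['tool_pos'],M.as_matrix().round(3))
w=camera_params('wrist');cv2.imwrite('pics/w9.png',read_camera('wrist')[:,:,::-1])
im=cv2.imread('pics/w9.png')[90:290,220:420];cv2.imwrite('pics/w9c.png',cv2.resize(im,None,fx=3,fy=3,interpolation=2))
T=q['tool_pos']
print('tip edge pred',proj(w,T+M.apply([.013,0,.0776])),'pocket',proj(w,[[.5203,.3139,.06],[.5066,.3744,.06]]))
print(M.inv().apply([.5207,.3140,T[2]]-T))
E
```

```text
t: 18.65
tool_pos: [0.5287, 0.2747, 0.2305]
orientation: [-1.965, -2.451, 0.002]
force: [-0.2, -0.2, -1.5]
opening: 0.0136
18.65 [0.52866354 0.27469977 0.23052777] [[-0.217  0.976 -0.001]
 [ 0.976  0.217 -0.001]
 [-0.001 -0.001 -1.   ]]
tip edge pred [[316.31770579 231.17481839]] pocket [[316.58539395 180.54534291]
 [316.46590283 110.21201991]]
[ 4.00915886e-02  7.67802945e-04 -2.88864371e-05]
```

View pics/w9c.png

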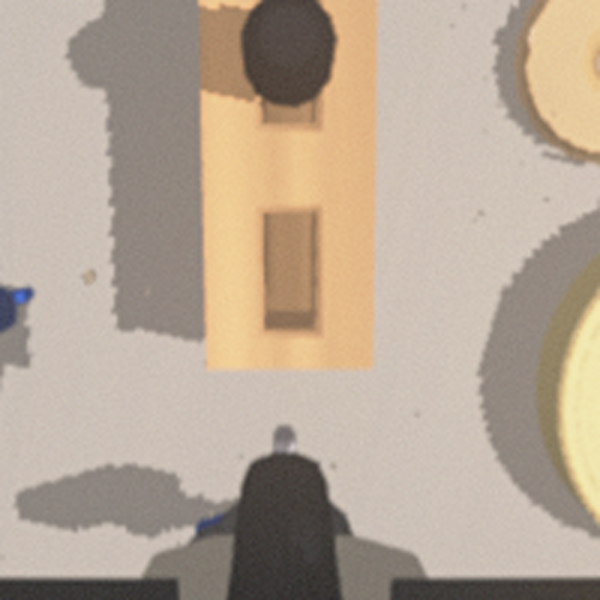

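The pocket's mouth is at (317,180) and the key's tip at (315,232). The key sits in the grip as before, and I shift 40 mm and lower.

```bash
python3 -m creep '[[0.014,0.0006,0,0,255],[0.014,0.0006,0,0,255],[0.012,0.0006,0,0,255],[0,0,0,0,255],[0,0,0.02,0,255],[0,0,0.02,0,255],[0,0,0.02,0,255],[0,0,0.012,0,255],[0,0,0,0,255],[0,0,0,0,255]]' 60
python3 - <<'E'
from plant import *
from h import *
q=read_state();print(q['t'],q['tool_pos'],q['force'])
cv2.imwrite('pics/w10.png',read_camera('wrist')[:,:,::-1])
a=read_camera('side');b=read_camera('scene')
o=np.hstack([cv2.resize(a[210:310,200:290,::-1],None,fx=4,fy=4,interpolation=2),cv2.resize(b[130:230,210:300,::-1],None,fx=4,fy=4,interpolation=2)])
cv2.imwrite('pics/sc10.png',o)
E
```

```text
t: 19.53
tool_pos: [0.5216, 0.3142, 0.1589]
orientation: [-1.963, -2.452, 0.002]
force: [-0.2, -0.1, -0.6]
opening: 0.0139
19.5333 [0.5215829  0.3141947  0.15892238] [-0.22960786 -0.12205439 -0.60623125]
```

View pics/sc10.png

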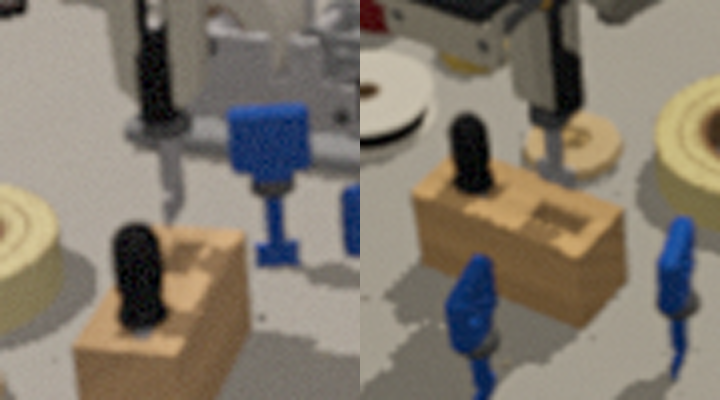

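View pics/w10.png

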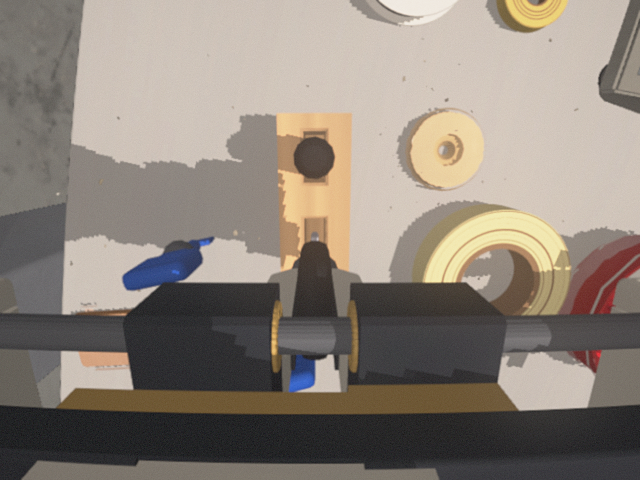

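The tip at wrist (315,237) lines up with the pocket's mouth at (316,235).

```bash
python3 -m creep '[[0,0,0.008,0,255],[0,0,0.01,0,255],[0,0,0.012,0,255],[0,0,0,0,255]]' 60
python3 -m creep '[[0,0,0.012,0,255],[0,0,0.012,0,255],[0,0,0.008,0,255],[0,0,0.005,0,255],[0,0,0,0,255],[0,0,0,0,255]]' 60
```

```text
t: 20.02
tool_pos: [0.5202, 0.3135, 0.1255]
orientation: [-1.962, -2.451, 0.007]
force: [-1.2, -0.2, -2.3]
opening: 0.0138
t: 20.52
tool_pos: [0.5218, 0.3143, 0.0919]
orientation: [-1.963, -2.453, 0.001]
force: [0.2, -0.4, -0.8]
opening: 0.0139
```

```bash
python3 -m creep '[[0,0,0.0025,0,255],[0,0,0.0015,0,255],[0,0,0,0,255],[0,0,0,0,255]]' 20
python3 -m creep '[[0,0,0.0005,0,255],[0,0,0,0,255]]' 5
```

```text
t: 20.85
tool_pos: [0.5221, 0.3145, 0.0886]
orientation: [1.963, 2.453, 0.0]
force: [-0.2, 0.2, -0.8]
opening: 0.0141
t: 21.02
tool_pos: [0.5221, 0.3144, 0.088]
orientation: [1.963, 2.453, 0.0]
force: [0.8, -0.1, -1.1]
opening: 0.014
```

```bash
python3 -m creep '[[0,0,0,0,200],[0,0,0,0,180],[0,0,0,0,150],[0,0,0,0,120],[0,0,0,0,90],[0,0,0,0,80],[0,0,0,0,80],[0,0,0,0,80]]' 5
python3 -m creep '[[0,0,-0.005,0,80],[0,0,-0.015,0,80],[0,0,-0.03,0,80],[0,0,-0.03,0,80],[0,0,-0.03,0,80],[0,0,-0.02,0,80],[-0.02,0,0,0,80],[-0.03,0,0,0,80],[-0.02,0,0,0,80],[0,0,0,0,80],[0,0,0,0,80],[0,0,0,0,80]]'
python3 - <<'E'
from plant import *
from h import *
q=read_state();print(q['t'],q['tool_pos'],q['force'])
cv2.imwrite('pics/w11.png',read_camera('wrist')[:,:,::-1])
a=read_camera('side');b=read_camera('scene')
o=np.hstack([cv2.resize(a[180:310,190:340,::-1],None,fx=2.8,fy=2.8,interpolation=2),cv2.resize(b[150:280,240:380,::-1],None,fx=2.8,fy=2.8,interpolation=2)])
cv2.imwrite('pics/sc11.png',o)
E
```

```text
t: 21.68
tool_pos: [0.522, 0.3144, 0.0878]
orientation: [-1.963, -2.453, 0.0]
force: [-0.3, 0.3, -0.5]
opening: 0.0613
t: 22.68
tool_pos: [0.5373, 0.2465, 0.2181]
orientation: [-1.963, -2.452, -0.001]
force: [0.0, -0.3, -0.4]
opening: 0.0642
22.6833 [0.53728627 0.24653987 0.21810611] [ 0.04612526 -0.32710401 -0.4221217 ]
```

View pics/w11.png

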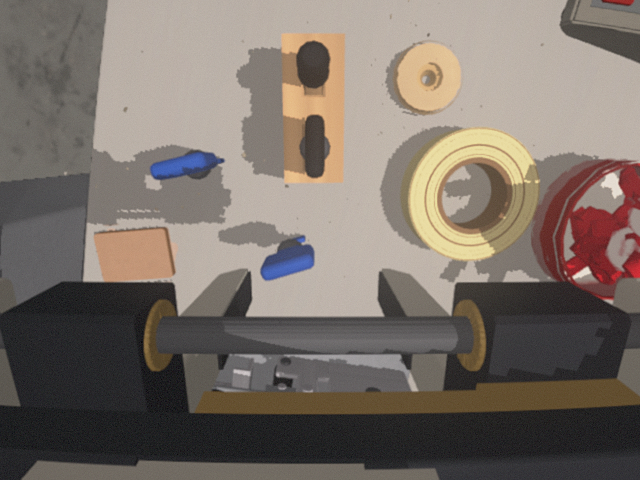

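View pics/sc11.png

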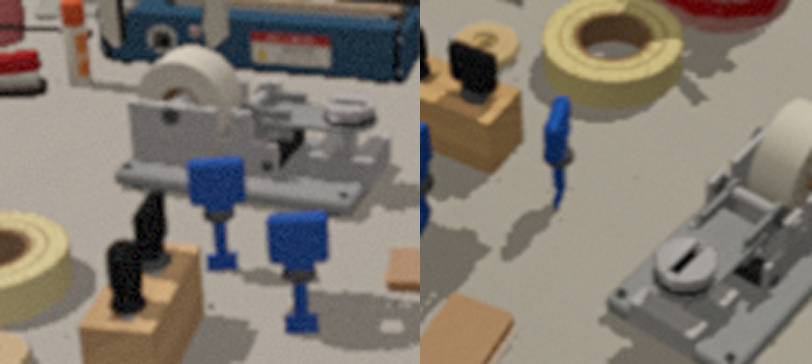

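The key hangs upright in its pocket at wrist (315,147), with the collar showing evenly on both sides. The hex driver and packs are in place, and the bracket is locked down with its slot turned. The gripper is clear, so I hand the job in.

```bash
python3 -c "
from plant import *
print(close_job(), read_state()['t'])"
```

```text
the job is handed in; nothing more can be done
the job is handed in; nothing more can be done
```

The job is handed in, at about 23 s of the 59 s allowed. The bracket is locked down and the black blade key is back upright in its own pocket. `close_job` reported no verdict.

- **Pressing:** I took the key from the stand, put the blade in the slot and pressed until the force jumped from 8 N to 14.6 N at the bracket's hard stop.
- **Turning:** I turned the lock about 90° clockwise until the torque rose stiffly, from about 0.1 to 0.6 N m. After I let go, the bracket stayed down, and both camera views show the slot along the dispenser's long axis.
- **Final pictures:** The key's collar shows evenly on both sides. The hex driver, the blue look-alikes and the nearer biscuit pack are where they were; I did not look again at the pack on the right. The gripper is clear of everything.

**Measurements that disagreed:**
- The wrist camera showed the blade's edge 1 to 2 mm to one side of where the arm's pose put it, so I aligned by the picture.
- The scene and side rays missed each other by up to 3 pixels, so I took the final positions from the wrist camera.
- When the torque rose, the tool stood about 0.2 rad past the lock's expected end angle. I put that down to the blade's play in the slot and give in the grip.

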